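Fit the U-clamp over the shelf post

TASK

Take the wider of the two U-clamps out of the wooden rack and fit it over the square shelf post on the mounting bracket: both legs down astride the post, through the pair of slots in the plate together, then press it until its bow sits fully home on the post, and let go. Feel for the slots gently and press steadily: do not ram the clamp against the bracket. Leave the narrow clamp in the rack and the screwdriver, nut and washer on the bench where they are.

Things in the scene. Friction and masses are not known exactly. Their poses are not given: they have to be found in the camera images.
- clamp: wider U-clamp, steel, 0.18-0.25 kg: flat bow (10 mm thick along x, 54 along y, 28 tall) on two 8 mm round legs, 42 mm apart (34 mm between), reaching 66 mm below it, ends chamfered 1 mm. Origin: middle of the bow's underside; z away from the legs. Stands bow up in a rack slot (origin 76 mm above the table), loosely. Either end may be foremost. Grip the bow across its 10 mm.
- clamp_small: narrow U-clamp, same make and height but 36 mm wide, its legs 24 mm apart: too narrow for the post. Stands in the other slot of the rack. Origin and axes as for the wide one. To be left there.
- rack: fixed wooden block 70 x 220 x 45 mm; in its top two slots 10 mm wide and 63 mm long, 35 mm deep, along its y, their middles 54 mm either way from its own. Origin: centre of its underside.
- stand: mounting bracket, screwed to the bench: grey foot 170 x 110 x 8 mm, two uprights, a steel plate on them and a dark square post over the plate. Origin: centre of its underside; x along the post, z up. The clamp enters the slots with its origin at z = 116 mm and is fully home at z = 80 mm in this frame, its x along the bracket's x, either way round.
- stand_post (a point): middle of the post's top face, 80 mm above the bracket's underside. The post is 30 x 30 mm square, 240 mm long along the bracket's x, and lies 50 to 80 mm above the table.
- stand_plate (a point): point on the plate's top, 50 mm above the table, below the post's middle. The plate is 150 mm along x, 90 along y, 6 thick. Its only holes, two slots 10 mm along x and 13 along y, chamfered 1 mm, are at y = +21 and -21 mm, both at one x between -24 and +24 mm from this point: unmeasured, and different each time. See or feel for them (slide the legs until they drop).
- clip_l (a joint): sprung roller (12 mm) below the slot at +y, as the other at -y, pressed outward by a leg: 0 free, m. They rub the legs from about 10 mm deep on, so the clamp does not drop home by its weight: it takes a push of some 4 to 15 N. Below the slots it is free down to 8 mm above the table.
- washer: steel washer, 32 mm across, 5 mm thick; a bystander, leave it alone. Origin: centre of its underside.
- nut: steel nut, 25 mm across, 10 mm tall; a bystander, leave it alone. Origin: centre of its underside.
- screwdriver: black-handled screwdriver lying on the bench; a bystander, leave it alone. Origin: centre of its underside.

How it is judged:
By the outcome, as a careful person would: the job done as asked, in the order asked, and still so for the second after the job is handed in, with the robot touching nothing.
It also fails if it takes over 72 s, if anything falls off the work surface, if the arm or the gripper's body presses on something with over 40 N, if the wrist force passes 120 N, or if a joint passes its speed limit or range.

ROBOT

A 7-joint arm with a two-finger parallel gripper is mounted at the origin on the work surface. World frame = base frame: x ahead of the robot, y to its left, z up, the work surface at z = 0. Lengths are in m, angles in rad, forces in N, time in s.
With the tool pointing down it reaches from about 0.35 to 0.9 m from the base axis. Payload 7.2 kg.
Tool frame: the origin (TCP) lies on the mounting face of the last link; the fingertips stand 182 mm ahead of it and the grasp point (between the pads) lies 163 mm ahead of it; y points along the fingers, z is the direction in which the jaws open and shut, and the axes are right-handed (so a half turn about y gives the same grasp; the last joint's range is limited). The gripper opens to 88 mm and grips with 3 to 60 N. Pads are 20 mm wide; open, the fingers measure 115 mm over their backs; the gripper's body (75 mm by 178 mm) begins 61 mm behind the grasp point.
Start: joints at [-1.205, 0.411, -0.013, 1.596, 0.006, 1.134, -0.082], TCP at [0.263, 0.567, 0.405] pointing down, gripper open.
Joint ranges: [-2.95, 2.95], [-0.29, 1.99], [-1.47, 1.44], [0.14, 2.54], [-1.03, 4.17], [0.13, 1.85], [-2.86, 2.86]. Speed limits (rad/s): [2.39, 2.39, 3.01, 3.01, 3.14, 3.14, 3.14].

INTERFACE

Orientations are given as a unit quaternion [x, y, z, w].
In Python, from plant import ctrl gives the robot as it stands.
- The arm moves only by the tool jog_arm, never from a script. Its arguments are lists of equal length, an entry for each row: "delta_pos": the shift along the tool's x, y, z each as a share of 200 mm, from -1 to 1, a list of three; "dr": the turn, a rotation vector about the tool's x, y, z each as a share of pi rad, from -1 to 1, a list of three. A call has 1 to 20 rows; each row is the pose to reach, as a shift and turn from the pose commanded when the call began, along the tool's axes at that moment, turning the shorter way round; what a row does not reach only later rows make up. A row lasts 1/10 s, in which the tool goes at most 50 mm and 8.59 degrees, less where a joint would pass 70% of its speed; a pose out of reach is approached as far as the arm can. A call with a number of a shift or a turn outside -1 to 1 is refused whole. A call with a gripper value outside its range is refused whole. "claw" is the opening, from 0 (shut) to 1 (fully open), set as the call begins (left out, the last holds). The fingers move at their own pace and stop on an object; the grip force is fixed at half the most. Time passes only in rows, so rows that repeat a pose let the fingers close. It gives the time, the measured TCP pose, the force and the opening at its end, in the units of the state.
- ctrl.read_state(): the state, without advancing time (a new reading comes with each control period).
- ctrl.get_image(name): name is "scene" or "top" or "wrist"; returns a dict with "color" (400x640x3 uint8, red, green, blue), "range_z" (400x640 float32, m along the optical axis (not along the pixel's ray), 0 where there is no reading), "K" (3x3 intrinsics, pixels), "origin" and "rotation" of the camera in the world; the wrist camera has in their place "T_tool_cam" (4x4, takes a point from camera to tool coordinates, whose origin is the TCP and whose axes are the tool frame's). Camera axes: x right, y up, looking along -z (the intrinsics and any distortion apply to the point x, -y, -z); pixel columns grow to the right and rows downward; lengths in m; the calibration is good to about 2 mm. A picture is of the moment at which its call begins: read the wrist's pose just before it.
- ctrl.finish_job(): hands the job in, once; it reports no verdict.
The state is a dict: "time_s": time; "joint_positions": joint angles; "qd": joint speeds; "joint_efforts": joint torques, N m; "ee_pos": TCP position; "tcp_rot": TCP orientation; "contact_force": force on the tool from outside, world axes, zero at the start; "ft_torque": the same for the moment, N m; "width": finger opening in m.
Only numpy, scipy, OpenCV 4.12 (cv2) and the standard library are available. Lean on these libraries where they do the work, as an engineer would, in place of code of your own. Each camera call takes 0.05 s, during which the arm holds its last target.

## Working session

There is one attempt and no reset: what is moved stays moved. The work goes in short steps, Python scripts to look and compute and a tool call to move; the robot and the scene stay as the last step left them, time stands still between calls to the robot, and variables do not carry over. Pictures are saved under pics/ and viewed, and the job is handed in when it is done.

Besides the shell and the picture viewer there is one more tool, called as a command line: name --argument value ..., lists and objects as JSON in quotes. jog_arm: Moves the arm, as the interface text tells. Shift numbers are shares of 200 mm and turn numbers shares of pi rad, none past 1 either way. Its arguments: {"type":"object","properties":{"delta_pos":{"type":"array"},"dr":{"type":"array"},"claw":{"type":"number"}},"required":["delta_pos","dr"]}

```bash
mkdir -p pics; ls; python3 - <<'E'
from plant import ctrl
import cv2, numpy as np
s=ctrl.read_state()
for k,v in s.items(): print(k,np.round(v,4))
for n in ("scene","top","wrist"):
    im=ctrl.get_image(n)
    np.savez('pics/%s0.npz'%n,**im)
    cv2.imwrite('pics/%s0.png'%n,im['color'][:,:,::-1])
    print(n,im['K'].tolist(),[ (k,np.round(im[k],4).tolist()) for k in im if k in('origin','rotation','T_tool_cam')], [k for k in im])
E
```

```text
pics
time_s 0.0
joint_positions [-1.2052  0.4119 -0.0127  1.597   0.0056  1.1343 -0.0822]
qd [-0.001   0.0008 -0.0013 -0.0002  0.0009  0.0002 -0.0013]
joint_efforts [ 4.00000e-04 -5.87947e+01  6.42400e-01 -2.91077e+01 -5.36000e-02
  1.81000e-02  1.00000e-04]
ee_pos [0.2626 0.5669 0.4038]
tcp_rot [ 0.6911 -0.1522  0.1521 -0.69  ]
contact_force [ 0.8141  0.0023 -0.1958]
ft_torque [ 0.0212  0.0496 -0.0102]
width 0.0879
scene [[394.21241815831775, 0.0, 316.2005214220898], [0.0, 394.21241815831775, 190.80227247135718], [0.0, 0.0, 1.0]] [('origin', [1.0169, 0.0173, 0.5645]), ('rotation', [0.2643, 0.2697, 0.6731, 0.6359])] ['color', 'range_z', 'K', 'origin', 'rotation']
top [[517.3637327395687, 0.0, 317.8945640747949], [0.0, 517.3637327395687, 196.64542896480887], [0.0, 0.0, 1.0]] [('origin', [0.3278, -0.0069, 1.0111]), ('rotation', [0.0787, -0.071, -0.6538, 0.7492])] ['color', 'range_z', 'K', 'origin', 'rotation']
wrist [[307.3080481633299, 0.0, 320.2888656353556], [0.0, 307.3080481633299, 200.53300013348516], [0.0, 0.0, 1.0]] [('T_tool_cam', [[0.0005, -0.9593, -0.2822, -0.0778], [0.0001, 0.2822, -0.9593, 0.0202], [1.0, 0.0005, 0.0002, 0.0015], [0.0, 0.0, 0.0, 1.0]])] ['color', 'range_z', 'K', 'T_tool_cam']
```

View pics/scene0.png

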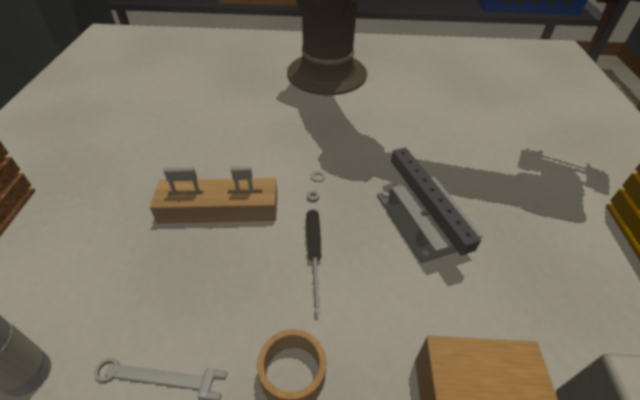

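View pics/top0.png

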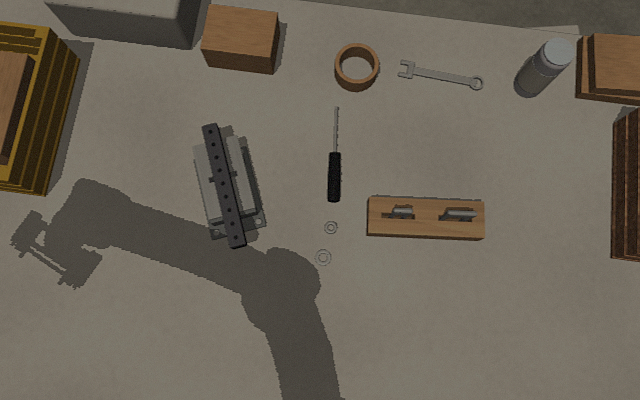

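View pics/wrist0.png

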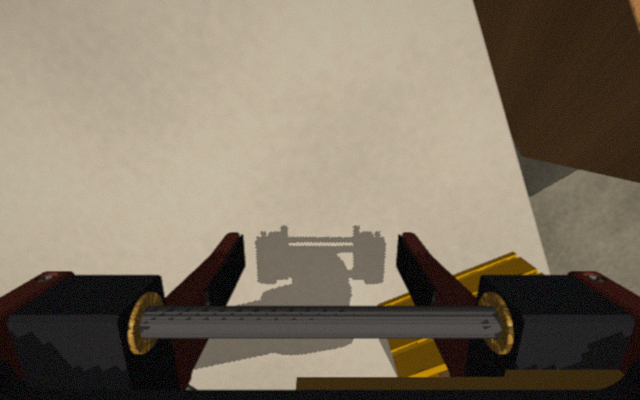

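The scene view shows the rack at left: wide clamp at (180,175), narrow at (242,175), bracket at (430,200). In the top view the wide clamp is at (460,214) and the post runs from (210,127) to (237,245). I'll zoom in on the top view and measure.

```bash
cat > h.py <<'E'
import numpy as np, cv2
from scipy.spatial.transform import Rotation as R
def campose(im,st=None):
    if 'T_tool_cam' in im:
        T=np.eye(4);T[:3,:3]=R.from_quat(st['tcp_rot']).as_matrix();T[:3,3]=st['ee_pos']
        T=T@im['T_tool_cam'];return T[:3,3],T[:3,:3]
    return np.array(im['origin']),R.from_quat(im['rotation']).as_matrix()
def ray(im,uv,z,st=None):
    o,M=campose(im,st);uv=np.atleast_2d(uv).astype(float);K=im['K']
    d=np.c_[(uv[:,0]-K[0,2])/K[0,0],-(uv[:,1]-K[1,2])/K[1,1],-np.ones(len(uv))]@M.T
    return o+d*((z-o[2])/d[:,2])[:,None]
def proj(im,P,st=None):
    o,M=campose(im,st);q=(np.atleast_2d(P)-o)@M;K=im['K']
    return np.c_[K[0,2]+K[0,0]*q[:,0]/-q[:,2],K[1,2]+K[1,1]*-q[:,1]/-q[:,2]]
def cloud(im,st=None):
    o,M=campose(im,st);K=im['K'];h,w=im['range_z'].shape
    u,v=np.meshgrid(np.arange(w),np.arange(h));z=im['range_z']
    c=np.stack([(u-K[0,2])/K[0,0]*z,-(v-K[1,2])/K[1,1]*z,-z],-1)
    return c@M.T+o
E
python3 - <<'E'
from h import *
for n,b in (('top',(185,115,275,255)),):
    im=dict(np.load('pics/%s0.npz'%n)); c=im['color'][:,:,::-1]
    a=cv2.resize(c[b[1]:b[3],b[0]:b[2]],None,fx=4,fy=4,interpolation=cv2.INTER_CUBIC)
    a2=cv2.resize(c[185:250,360:495],None,fx=3.2,fy=3.2,interpolation=cv2.INTER_CUBIC)
    H=np.zeros((570,800,3),np.uint8);H[:a.shape[0],:a.shape[1]]=a;H[:a2.shape[0],365:365+a2.shape[1]]=a2[:,:435]
    cv2.imwrite('pics/topz.png',H)
    P=cloud(im);z=P[...,2]
    print(z[300,450],z[200,380])
    # post corners
    Pp=(z>.07)&(z<.09); Pp[:,:190]=0;Pp[:,270:]=0;Pp[:115]=0;Pp[255:]=0
    k,l,s,ce=cv2.connectedComponentsWithStats(Pp.astype(np.uint8)); i=1+np.argmax(s[1:,4]); print(s[i])
    q=P[l==i]; r=cv2.minAreaRect(q[:,:2].astype(np.float32)); print('post',r,np.median(q[:,2]))
    for lo,hi,nm in((.035,.055,'rack'),(.085,.12,'clamps')):
        m=((z>lo)&(z<hi)); m[:,:350]=0;m[:,500:]=0;m[:180]=0;m[260:]=0
        k,l,s,ce=cv2.connectedComponentsWithStats(m.astype(np.uint8))
        for i in range(1,k):
            if s[i,4]>25:
                q=P[l==i];print(nm,s[i],cv2.minAreaRect(q[:,:2].astype(np.float32)),np.median(q[:,2]),q.mean(0))
E
```

```text
0.0005529589873634055 0.04543724452552189
[ 201  123   45  125 2097]
post ((0.5291696190834045, 0.19621175527572632), (0.24217496812343597, 0.030572719871997833), 22.973007202148438) 0.07974217608418699
rack [ 367  196  118   43 3735] ((0.5241403579711914, -0.19033557176589966), (0.07136060297489166, 0.2212447226047516), 5.368316650390625) 0.045141934193887456 [ 0.52196831 -0.1879167   0.04506129]
clamps [391 207  22   8 137] ((0.5188995003700256, -0.1362052708864212), (0.010543561540544033, 0.03544168546795845), 3.464681386947632) 0.10221444738070373 [ 0.51768291 -0.13562677  0.10033023]
clamps [445 210  32   8 210] ((0.5286133289337158, -0.24140764772891998), (0.010590527206659317, 0.05321346968412399), 4.875810146331787) 0.10265141910459796 [ 0.52722663 -0.2406526   0.10080509]
```

View pics/topz.png

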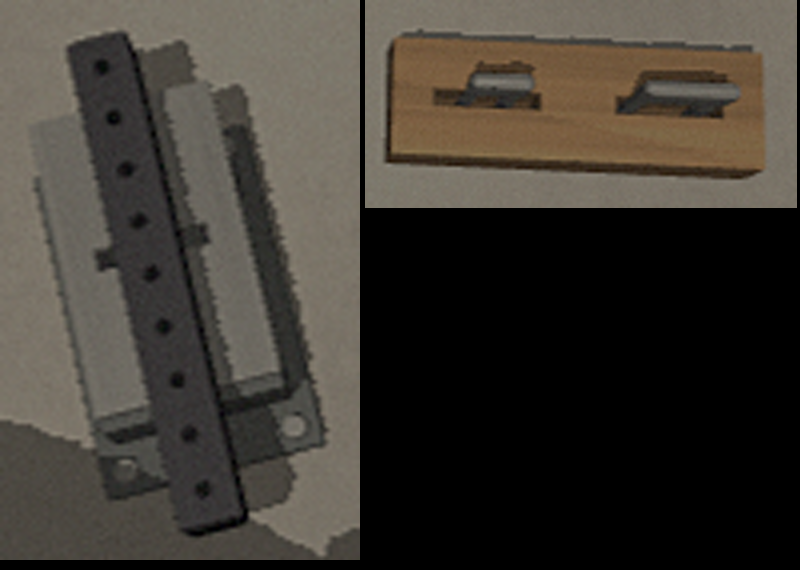

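```bash
python3 - <<'E'
from h import *
from plant import ctrl
s=ctrl.read_state();M=R.from_quat(s['tcp_rot']).as_matrix();print(np.round(M,3))
im=dict(np.load('pics/top0.npz'));P=cloud(im)
z=P[...,2]
a=np.radians(22.97);X=np.array([np.cos(a),np.sin(a)]);Y=np.array([-X[1],X[0]]);c=np.array([.5292,.1962])
S=ray(im,[(211.25,179.75),(234.75,174)],.05)[:,:2]
print('slots along,across post',(S-c)@X,(S-c)@Y)
# rectangles using top faces only
def rect(sel,box):
    m=sel.copy();k=np.zeros_like(m);k[box[1]:box[3],box[0]:box[2]]=1;m&=k.astype(bool)
    n,l,st,_=cv2.connectedComponentsWithStats(m.astype(np.uint8));i=1+np.argmax(st[1:,4])
    q=P[l==i];return cv2.minAreaRect(q[:,:2].astype(np.float32)),q.mean(0)
print(rect(abs(z-.104)<.004,(435,190,490,230)))
print(rect(abs(z-.08)<.004,(190,115,270,255)))
pl=rect(abs(z-.05)<.004,(190,115,270,255));print(pl)
# plate depth holes
m=(z<.044)&(z>-1)
u,v=np.meshgrid(np.arange(640),np.arange(400))
L=(P[...,:2]-c)@X;A=(P[...,:2]-c)@Y
# plate-plane ray coordinates
Q=ray(im,np.c_[u.ravel(),v.ravel()],.05)[:,:2]-c;L=(Q@X).reshape(400,640);A=(Q@Y).reshape(400,640)
hole=(abs(L)<.06)&(abs(A)<.04)&(z<.044)
for sg in(1,-1):
    h=hole&(A*sg>0);print(sg,h.sum(),L[h].round(4),A[h].round(4),z[h].round(3))
E
```

```text
[[ 0.907 -0.     0.42 ]
 [-0.42  -0.001  0.907]
 [ 0.    -1.    -0.001]]
slots along,across post [0.01969995 0.01901467] [ 0.02214946 -0.02381422]
(((0.5283572673797607, -0.24168291687965393), (0.009982536546885967, 0.052715808153152466), 4.799565315246582), array([ 0.5281857 , -0.2414164 ,  0.10345755]))
(((0.5286616683006287, 0.19599643349647522), (0.24107155203819275, 0.030572719871997833), 22.97300910949707), array([0.52531283, 0.19447222, 0.0797886 ]))
(((0.5597094893455505, 0.1768878698348999), (0.1522996425628662, 0.03058808296918869), 22.866043090820312), array([0.55922954, 0.1765469 , 0.04985441]))
1 32 [ 0.0246  0.0242  0.0237  0.0232  0.0227  0.0223  0.0218  0.0213  0.0208
  0.0203  0.0198  0.0193  0.0188  0.0183  0.0184  0.0179  0.0174  0.0169
  0.0164 -0.0547 -0.0557 -0.0556 -0.056  -0.0565 -0.057  -0.055  -0.0559
 -0.0589 -0.0568 -0.0578 -0.0598 -0.0587] [0.0196 0.0255 0.0237 0.0219 0.02   0.026  0.0241 0.0223 0.0204 0.0264
 0.0246 0.0227 0.0209 0.019  0.0268 0.025  0.0232 0.0213 0.0195 0.024
 0.0204 0.0281 0.0262 0.0244 0.0226 0.0376 0.0339 0.023  0.038  0.0344
 0.0271
[... 606 characters left out ...]
9] [-0.0256 -0.0196 -0.0215 -0.0233 -0.0252 -0.027  -0.0155 -0.0173 -0.0192
 -0.021  -0.0229 -0.0247 -0.0266 -0.015  -0.0169 -0.0187 -0.0206 -0.0224
 -0.0243 -0.0261 -0.0164 -0.0183 -0.0201 -0.022  -0.0238 -0.0257 -0.016
 -0.0178 -0.0359 -0.0264 -0.0282 -0.0336 -0.0355 -0.0391 -0.0241 -0.0296
 -0.0314 -0.0332 -0.0368 -0.0387 -0.0182 -0.0236 -0.0255 -0.0291 -0.0309
 -0.0214 -0.0232 -0.0155 -0.0173] [0.034 0.008 0.009 0.007 0.037 0.038 0.008 0.008 0.009 0.01  0.007 0.009
 0.036 0.009 0.006 0.008 0.007 0.008 0.006 0.043 0.012 0.011 0.005 0.008
 0.009 0.039 0.007 0.007 0.044 0.043 0.042 0.043 0.043 0.041 0.043 0.043
 0.04  0.044 0.043 0.044 0.04  0.044 0.042 0.043 0.043 0.041 0.041 0.044
 0.041]
```

Everything agrees with the given sizes: clamp top 10x53 at z 0.104, post 241x30 at 0.080, plate at 0.050. The slots show as dark notches at top pixels (211,180) and (235,174), about 20.5 mm along +x of the post. Next I travel to the rack.

jog_arm --delta_pos '[[0.1,0,-0.11],[0.25,0,-0.27],[0.42,0,-0.45],[0.58,0,-0.62],[0.725,0,-0.7775],[0.725,0,-0.7775]]' --dr '[[0,0,0],[0,0,0],[0,0,0],[0,0,0],[0,0,0],[0,0,0]]'

```text
time_s: 0.75
ee_pos: [0.3312, 0.3598, 0.4048]
tcp_rot: [0.691, -0.154, 0.155, -0.689]
contact_force: [-0.1, 1.3, -0.3]
width: 0.0877
```

jog_arm --delta_pos '[[0.15,0,-0.16],[0.3,0,-0.32],[0.45,0,-0.48],[0.6,0,-0.64],[0.725,0,-0.7775]]' --dr '[[0,0,0],[0,0,0],[0,0,0],[0,0,0],[0,0,0]]'

```text
time_s: 1.25
ee_pos: [0.3955, 0.1613, 0.4047]
tcp_rot: [-0.69, 0.152, -0.152, 0.691]
contact_force: [1.1, 0.4, 0.2]
width: 0.0878
```

jog_arm --delta_pos '[[0.15,0,-0.16],[0.3,0,-0.32],[0.45,0,-0.48],[0.6,0,-0.64],[0.725,0,-0.7775]]' --dr '[[0,0,0],[0,0,0],[0,0,0],[0,0,0],[0,0,0]]'

```text
time_s: 1.75
ee_pos: [0.4619, -0.0408, 0.4048]
tcp_rot: [0.691, -0.152, 0.153, -0.691]
contact_force: [0.3, 1.0, -0.6]
width: 0.0879
```

jog_arm --delta_pos '[[0.15,0,-0.16],[0.3,0,-0.32],[0.45,0,-0.48],[0.6,0,-0.64],[0.725,0,-0.7775],[0.725,0,-0.7775],[0.725,0,-0.7775],[0.725,0,-0.7775],[0.725,0,-0.7775],[0.725,0,-0.7775],[0.725,0,-0.7775],[0.725,0,-0.7775],[0.725,0,-0.7775],[0.725,0,-0.7775],[0.725,0,-0.7775],[0.725,0,-0.7775]]' --dr '[[0,0,0],[0,0,0],[0,0,0],[0,0.03,0],[0,0.07,0],[0,0.11,0],[0,0.15,0],[0,0.19,0],[0,0.23,0],[0,0.27,0],[0,0.3,0],[0,0.325,0],[0,0.3356,0],[0,0.3356,0],[0,0.3356,0],[0,0.3356,0]]'

```text
time_s: 3.35
ee_pos: [0.5276, -0.241, 0.4046]
tcp_rot: [-0.521, 0.479, -0.479, 0.521]
contact_force: [0.5, 0.4, -0.3]
width: 0.0879
```

```bash
cat > st.py <<'E'
from h import *
from plant import ctrl
s=ctrl.read_state();M=R.from_quat(s['tcp_rot']).as_matrix()
print('t',s['time_s'],'pos',np.round(s['ee_pos'],4),'F',np.round(s['contact_force'],2),'T',np.round(s['ft_torque'],2),'w',round(s['width'],4))
print('jaw yaw',np.degrees(np.arctan2(M[1,2],M[0,2])).round(2),'ydir',M[:,1].round(4),'q',np.round(s['joint_positions'],2))
E
cat > wr.py <<'E'
import sys
from h import *
from plant import ctrl
s=ctrl.read_state();im=ctrl.get_image('wrist')
n=sys.argv[1];np.savez('pics/%s.npz'%n,**im,**{k:s[k] for k in('ee_pos','tcp_rot')});cv2.imwrite('pics/%s.png'%n,im['color'][:,:,::-1])
E
python3 st.py; python3 wr.py w1
```

```text
t 3.35 pos [ 0.5276 -0.241   0.4046] F [ 0.5   0.36 -0.32] T [-0.01  0.    0.08] w 0.0879
jaw yaw 4.81 ydir [ 1.e-04  1.e-04 -1.e+00] q [-0.23  0.4   0.78  1.75 -0.31  1.12  0.73]
```

View pics/w1.png

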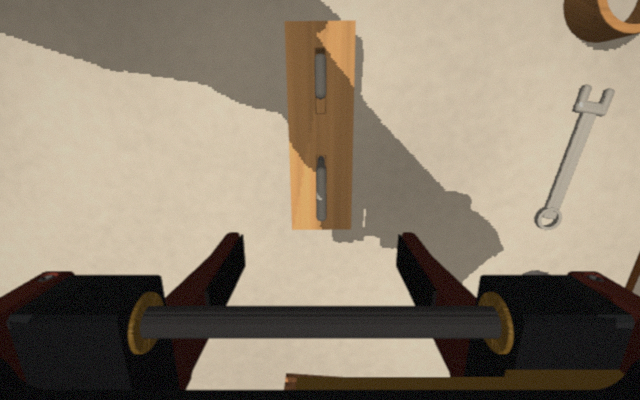

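The wrist view shows the wide clamp centred at column 321, rows 155-220, between the fingers, with its long axis vertical in the image. I'll cross-check its position from this view.

```bash
python3 - <<'E'
from h import *
d=dict(np.load('pics/w1.npz'));P=cloud(d,d)
z=P[...,2];m=(abs(z-.102)<.006);m[:140]=0;m[230:]=0;m[:,:300]=0;m[:,345:]=0
q=P[m];print(len(q),cv2.minAreaRect(q[:,:2].astype(np.float32)),q[:,2].min(),q[:,2].max())
E
```

```text
570 ((0.5285459160804749, -0.23868761956691742), (0.009753168560564518, 0.052398715168237686), 5.062682151794434) 0.09667321182153016 0.10550638704340604
```

jog_arm --delta_pos '[[0,0.08,0.004],[-0.005,0.2,0.004],[-0.005,0.34,0.004],[-0.005,0.46,0.004],[-0.005,0.56,0.004],[-0.005,0.63,0.004],[-0.005,0.68,0.004],[-0.005,0.705,0.004],[-0.005,0.708,0.004],[-0.005,0.708,0.004]]' --dr '[[0,0,0],[0,0,0],[0,0,0],[0,0,0],[0,0,0],[0,0,0],[0,0,0],[0,0,0],[0,0,0],[0,0,0]]'

```text
time_s: 4.4
ee_pos: [0.5285, -0.2402, 0.2636]
tcp_rot: [-0.52, 0.479, -0.479, 0.52]
contact_force: [1.2, -0.1, 0.8]
width: 0.0875
```

```bash
python3 st.py; python3 wr.py w2
```

```text
t 4.4 pos [ 0.5285 -0.2402  0.2636] F [ 1.16 -0.12  0.79] T [-0.09  0.04 -0.01] w 0.0875
jaw yaw 4.74 ydir [ 9.e-04 -3.e-04 -1.e+00] q [-0.14  0.57  0.67  1.88 -0.46  0.85  0.85]
```

View pics/w2.png

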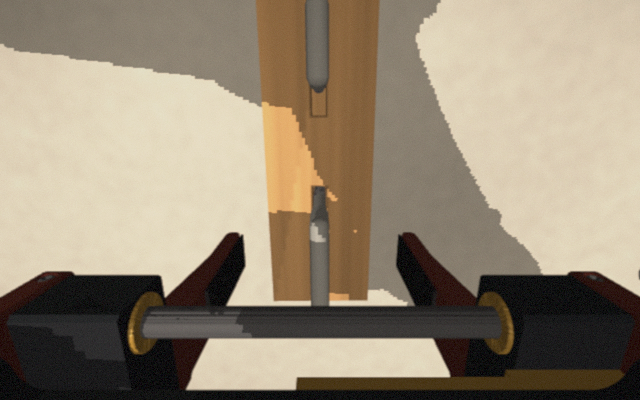

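The clamp (column 319) sits between the open fingers with its near end visible at row ~222. Closing.

jog_arm --delta_pos '[[0,0,0],[0,0,0],[0,0,0],[0,0,0],[0,0,0],[0,0,0],[0,0,0],[0,0,0],[0,0,0],[0,0,0],[0,0,0],[0,0,0]]' --dr '[[0,0,0],[0,0,0],[0,0,0],[0,0,0],[0,0,0],[0,0,0],[0,0,0],[0,0,0],[0,0,0],[0,0,0],[0,0,0],[0,0,0]]' --claw 0

```text
time_s: 5.65
ee_pos: [0.5283, -0.24, 0.263]
tcp_rot: [0.52, -0.479, 0.479, -0.52]
contact_force: [0.2, 0.1, 0.3]
width: 0.0101
```

```bash
python3 st.py
```

```text
t 5.65 pos [ 0.5283 -0.24    0.263 ] F [0.24 0.15 0.29] T [-0.07  0.06 -0.06] w 0.0101
jaw yaw 4.74 ydir [-0.  0. -1.] q [-0.14  0.57  0.67  1.88 -0.46  0.85  0.85]
```

Gripped: width 10.1 mm. Lifting straight up.

jog_arm --delta_pos '[[0,-0.04,0],[0,-0.1,0],[0,-0.18,0],[0,-0.27,0],[0,-0.37,0],[0,-0.47,0],[0,-0.57,0],[0,-0.65,0],[0,-0.7,0],[0,-0.7,0],[0,-0.7,0]]' --dr '[[0,0,0],[0,0,0],[0,0,0],[0,0,0],[0,0,0],[0,0,0],[0,0,0],[0,0,0],[0,0,0],[0,0,0],[0,0,0]]'

```text
time_s: 6.75
ee_pos: [0.5281, -0.2398, 0.403]
tcp_rot: [-0.52, 0.479, -0.479, 0.52]
contact_force: [0.2, 0.6, -1.3]
width: 0.01
```

```bash
python3 st.py; python3 wr.py w3; python3 - <<'E'
from h import *
d=dict(np.load('pics/w3.npz'));P=cloud(d,d)
M=R.from_quat(d['tcp_rot']).as_matrix();Q=(P-d['ee_pos'])@M
m=(Q[...,1]>.13)&(Q[...,1]<.2)&(abs(Q[...,2])<.012)&(abs(Q[...,0])<.05)
q=Q[m];v,u=np.nonzero(m);print(len(q))
if len(q):
    print('tool coords',q.min(0),q.max(0),'px',u.min(),u.max(),v.min(),v.max())
    for vv in range(v.min(),v.max()+1,6):
        k=v==vv
        if k.any(): print(vv,u[k].min(),u[k].max(),np.median(q[k],0).round(4))
E
```

```text
t 6.75 pos [ 0.5281 -0.2398  0.403 ] F [ 0.21  0.6  -1.31] T [-0.04  0.14 -0.03] w 0.01
jaw yaw 4.75 ydir [ 2.e-04  3.e-04 -1.e+00] q [-0.23  0.41  0.78  1.75 -0.32  1.12  0.73]
3474
tool coords [-0.02793663  0.13003202 -0.01199654] [0.02132497 0.19994349 0.01199525] px 291 347 202 305
202 318 322 [-0.0252  0.1996  0.0002]
208 314 326 [-0.0269  0.1823  0.0003]
214 312 329 [-0.0268  0.1724  0.0005]
220 311 329 [-0.0267  0.1635  0.0003]
226 311 330 [-0.0246  0.1608  0.0005]
232 299 340 [-0.0212  0.1615  0.    ]
238 298 341 [-0.0132  0.1726  0.    ]
244 297 342 [-0.0132  0.1648  0.    ]
250 296 343 [-0.0123  0.1596  0.    ]
256 295 344 [-0.0116  0.1545  0.    ]
262 294 346 [-0.0116  0.1485  0.0003]
268 293 346 [-0.0117  0.1426 -0.    ]
274 291 347 [-0.0114  0.1379 -0.0003]
280 299 342 [-0.0025  0.148   0.0008]
286 309 332 [0.0082 0.1601 0.0005]
292 309 332 [0.0117 0.1599 0.0005]
298 309 332 [0.0151 0.1597 0.0005]
304 309 332 [0.0186 0.1595 0.0005]
```

View pics/w3.png

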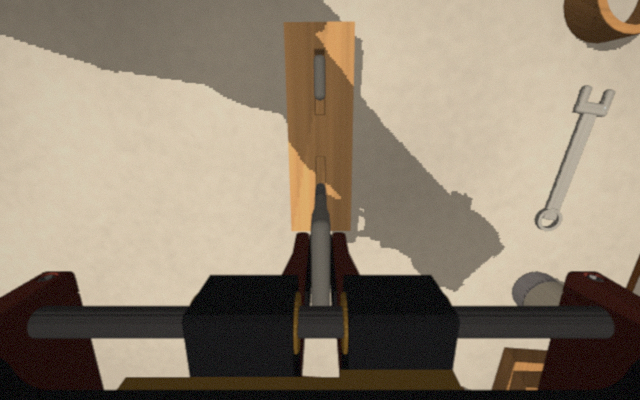

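The clamp is held straight: bow top at tool y 0.160, end face at tool x −0.0268, so its centre is within 1 mm of the grasp axis. The narrow clamp is still in place at (319,75). Moving to the bracket.

jog_arm --delta_pos '[[-0.08,0,0.01],[-0.2,0,0.026],[-0.35,0,0.045],[-0.5,0,0.064],[-0.65,0,0.083],[-0.735,0,0.094]]' --dr '[[0,0,0],[0,0,0],[0,0,0],[0,0,0],[0,0,0],[0,0,0]]'

```text
time_s: 7.4
ee_pos: [0.5348, -0.0892, 0.402]
tcp_rot: [0.521, -0.479, 0.478, -0.521]
contact_force: [-0.2, 1.2, -1.9]
width: 0.0098
```

jog_arm --delta_pos '[[-0.13,0,0.017],[-0.27,0,0.035],[-0.42,0,0.054],[-0.57,0,0.073],[-0.735,0,0.094]]' --dr '[[0,0,0],[0,0,0],[0,0,0],[0,0,0],[0,0,0]]'

```text
time_s: 7.9
ee_pos: [0.5411, 0.0569, 0.4022]
tcp_rot: [0.521, -0.479, 0.479, -0.52]
contact_force: [0.8, -0.1, -3.1]
width: 0.01
```

jog_arm --delta_pos '[[-0.13,0,0.017],[-0.27,0,0.035],[-0.42,0,0.054],[-0.57,0,0.073],[-0.69,0,0.088],[-0.735,0,0.094],[-0.735,0,0.094],[-0.735,0,0.094],[-0.735,0,0.094],[-0.735,0,0.094]]' --dr '[[0,0,0],[0,0,0],[0,-0.01,0],[0,-0.03,0],[0,-0.055,0],[0,-0.08,0],[0,-0.096,0],[0,-0.1011,0],[0,-0.1011,0],[0,-0.1011,0]]'

```text
time_s: 8.9
ee_pos: [0.5481, 0.2039, 0.4028]
tcp_rot: [0.589, -0.391, 0.391, -0.589]
contact_force: [0.4, 0.2, -2.8]
width: 0.01
```

```bash
python3 st.py; python3 wr.py w4
```

```text
t 8.9 pos [0.5481 0.2039 0.4028] F [ 0.41  0.2  -2.77] T [-0.05  0.04 -0.  ] w 0.01
jaw yaw 22.86 ydir [-3.e-04 -2.e-04 -1.e+00] q [-0.89  0.38  0.61  1.73 -0.24  1.11  0.19]
```

View pics/w4.png

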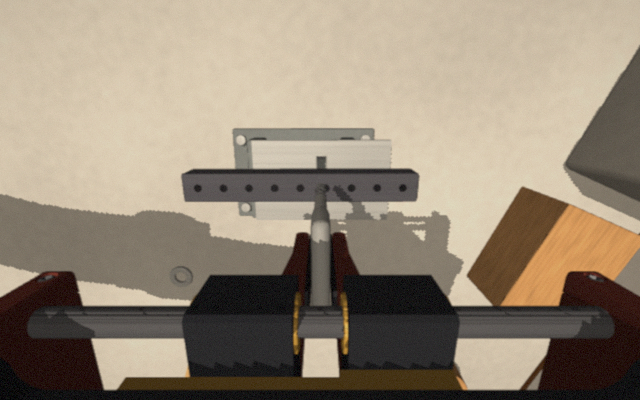

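The wrist view shows the post (rows 170-202), the far slot at (321,162) and the clamp leg at column ~319, so they are nearly aligned. Measuring in the tool frame.

```bash
cat > meas.py <<'E'
import sys
from h import *
d=dict(np.load('pics/%s.npz'%sys.argv[1]));P=cloud(d,d);z=P[...,2]
M=R.from_quat(d['tcp_rot']).as_matrix();Q=(P-d['ee_pos'])@M
m=(abs(z-.08)<.005)&(abs(Q[...,0])<.06); n,l,s,_=cv2.connectedComponentsWithStats(m.astype(np.uint8));i=1+np.argmax(s[1:,4])
q=Q[l==i];print('post z',np.median(P[l==i][:,2]),s[i]);v,u=np.nonzero(l==i)
r=cv2.minAreaRect(q[:,[2,0]].astype(np.float32));print('post (z,x tool)',r)
# far edge rows -> tool x
pts=[]
for uu in range(u.min()+5,u.max()-5,6):
    k=u==uu;
    pts.append((uu,q[k][:,2].mean(),q[k][:,0].min(),q[k][:,0].max()))
pts=np.array(pts);print('far x edge fit slope/at0',np.polyfit(pts[:,1],pts[:,2],1),'near med',np.median(pts[:,3]),'n',len(pts))
u,v=np.meshgrid(np.arange(640),np.arange(400))
Rr=((ray(d,np.c_[u.ravel(),v.ravel()],.05,d)-d['ee_pos'])@M).reshape(400,640,3)
h=(abs(Rr[...,2])<.03)&(abs(Rr[...,0]+.021)<.02)&(z<.044)&(z>0)
n,l,s,_=cv2.connectedComponentsWithStats(h.astype(np.uint8))
for i in range(1,n):
    if s[i,4]>8: print('hole',s[i],'tool x',Rr[l==i][:,0].min(),Rr[l==i][:,0].max(),'tool z',Rr[l==i][:,2].min(),Rr[l==i][:,2].max(),Rr[l==i].mean(0),np.median(z[l==i]))
E
python3 meas.py w4; python3 - <<'E'
from h import *
# brightness profile of slot in the wrist image
d=dict(np.load('pics/w4.npz'));g=d['color'].mean(2)
print(g[150:172,312:332].astype(int))
E
```

```text
post z 0.07964642460180815 [ 181  172  239   30 6614]
post (z,x tool) ((-0.019759781658649445, -0.0034796902909874916), (0.24185393750667572, 0.03036009520292282), 0.053011734038591385)
far x edge fit slope/at0 [-0.0008158  -0.01811138] near med 0.010989939400977738 n 38
hole [317 157   9  11  99] tool x -0.0300175157209703 -0.019075601806240954 tool z -0.002712364692643126 0.006031928313837703 [-0.02456171  0.35283083  0.00165895] 0.007860012852945075
[[192 195 193 194 196 191 196 192 194 190 192 194 190 191 191 192 193 195
  188 191]
 [194 194 193 194 191 192 192 192 193 192 195 191 192 194 192 190 192 192
  193 187]
 [191 191 191 189 190 190 192 193 187 190 192 191 189 191 191 189 187 187
  185 189]
 [191 194 192 188 190 191 189 190 190 188 189 192 190 190 189 187 188 190
  186 187]
 [189 193 192 193 194 190 191 193 192 195 188 192 189 185 186 188 191 188
  189 187]
 [196 194 192 191 185 180 183 185 185 184 179 177 175 175 182 185 194 188
  193 192]
 [194 195 193 183 154 127 128 133 126 127 136 128 131 130 161 182 192 192
  193 188]
 [195 194 194 184 137  83  72  76  76  69  74  7
[... 527 characters left out ...]
 184 186
  184 187]
 [190 189 191 177 141  96  74  83  79  81  77  84  92 126 156 181 184 186
  185 185]
 [192 191 191 178 144  99  77  76  77  77  79  80  87 114 152 176 188 186
  188 186]
 [189 193 191 179 144  97  80  81  76  82  77  78  83 112 153 178 186 188
  188 186]
 [179 179 179 170 135  94  72  75  75  79  74  78  83 116 146 164 177 177
  175 177]
 [125 125 128 123 101  71  61  56  61  66  61  61  67  78  98 114 127 128
  126 123]
 [ 66  64  64  64  59  45  39  41  43  36  44  43  46  46  53  62  65  63
   67  68]
 [ 40  43  42  41  36  42  34  40  37  39  36  38  37  39  39  36  35  43
   38  36]
 [ 37  33  40  36  38  39  45  40  37  39  44  37  41  37  41  41  39  40
   43  32]]
```

Both views agree to about 1.5 mm. Allowing for the wrist's far-range bias, I shift tool x by about −2.4 mm and z by +0.8 mm. I then lower to ~20 mm above the post and look again.

jog_arm --delta_pos '[[-0.012,0.04,0.004],[-0.012,0.1,0.004],[-0.012,0.17,0.004],[-0.012,0.22,0.004],[-0.012,0.25,0.004],[-0.012,0.25,0.004],[-0.012,0.25,0.004]]' --dr '[[0,0,0],[0,0,0],[0,0,0],[0,0,0],[0,0,0],[0,0,0],[0,0,0]]'

```text
time_s: 9.65
ee_pos: [0.548, 0.2066, 0.3531]
tcp_rot: [-0.589, 0.391, -0.391, 0.589]
contact_force: [0.0, -0.0, -2.1]
width: 0.0095
```

```bash
python3 st.py; python3 wr.py w5; python3 meas.py w5; python3 - <<'E'
from h import *
from plant import ctrl
d=dict(np.load('pics/w5.npz'))
a=cv2.resize(d['color'][90:310,220:420,::-1],None,fx=2.7,fy=2.7,interpolation=cv2.INTER_CUBIC)
for n in('scene',):
    im=ctrl.get_image(n);np.savez('pics/s5.npz',**im);c=im['color'][120:270,370:490,::-1]
    b=cv2.resize(c,None,fx=2.1,fy=2.1,interpolation=cv2.INTER_CUBIC)
H=np.zeros((600,800,3),np.uint8);H[:a.shape[0],:a.shape[1]]=a;H[:b.shape[0],545:545+b.shape[1]]=b
cv2.imwrite('pics/c5.png',H)
P=cloud(d,d);M=R.from_quat(d['tcp_rot']).as_matrix();Q=(P-d['ee_pos'])@M
for vv in range(190,236,3):
    k=(abs(Q[vv,:,2])<.012)&(Q[vv,:,1]<.26)&(Q[vv,:,1]>.1);u=np.nonzero(k)[0]
    if len(u):print(vv,u.min(),u.max(),np.median(Q[vv][k],0).round(4))
E
```

```text
t 9.65 pos [0.548  0.2066 0.3531] F [ 0.01 -0.03 -2.09] T [-0.06 -0.02 -0.03] w 0.0095
jaw yaw 22.92 ydir [ 1.e-04 -1.e-04 -1.e+00] q [-0.88  0.43  0.58  1.78 -0.28  1.01  0.22]
post z 0.0797078698776002 [ 155  186  161   35 5310]
post (z,x tool) ((-0.07207169383764267, -0.0008892696350812912), (0.13677074015140533, 0.030491191893815994), 0.14435462653636932)
far x edge fit slope/at0 [ 0.00097447 -0.01556565] near med 0.013693644576743661 n 25
hole [315 167  11  13 143] tool x -0.027993691477886683 -0.01659492913159238 tool z -0.004099012903275997 0.005301883386943882 [-0.02231384  0.30310884  0.0006058 ] 0.007927864571631804
190 315 325 [-0.0246  0.2305  0.0007]
193 315 326 [-0.0247  0.222   0.001 ]
196 315 326 [-0.0245  0.2151  0.001 ]
199 315 326 [-0.0245  0.208   0.001 ]
202 315 326 [-0.0246  0.2008  0.001 ]
205 314 326 [-0.0245  0.1952  0.0007]
208 314 326 [-0.0269  0.1816  0.0007]
211 313 328 [-0.0269  0.1765  0.0012]
214 312 329 [-0.0265  0.1727  0.001 ]
217 312 329 [-0.0268  0.1672  0.001 ]
220 311 329 [-0.0267  0.1631  0.0007]
223 311 330 [-0.0257  0.1614  0.001 ]
226 311 330 [-0.0245  0.1606  0.001 ]
229 311 330 [-0.0231  0.1601  0.001 ]
232 299 340 [-0.0209  0.1617  0.0005]
235 298 340 [-0.0132  0.1762  0.0002]
```

View pics/c5.png

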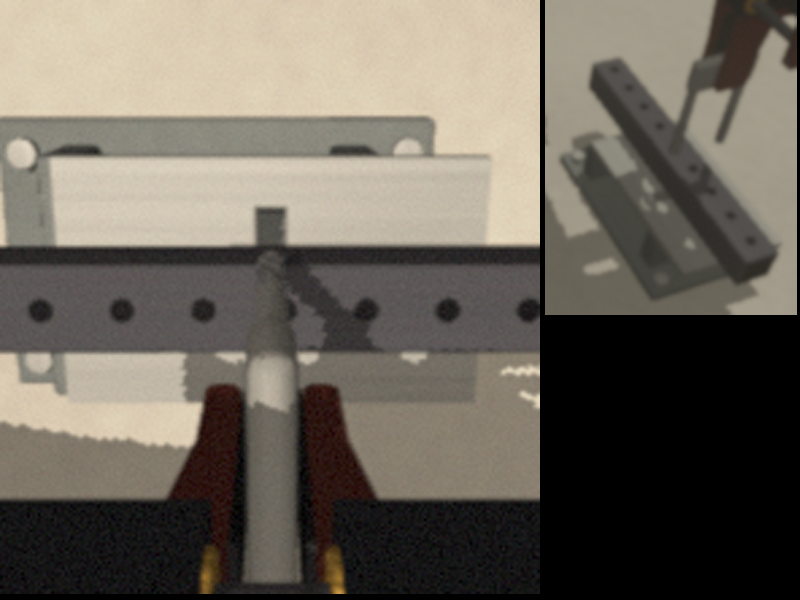

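At close range the slot is at tool z +0.6 mm against the clamp at +0.8, and the post centre is within 1 mm across. That is aligned, so I lower astride the post slowly, stopping 4 mm above the plate.

jog_arm --delta_pos '[[0,0.015,0],[0,0.035,0],[0,0.055,0],[0,0.075,0],[0,0.09,0],[0,0.105,0]]' --dr '[[0,0,0],[0,0,0],[0,0,0],[0,0,0],[0,0,0],[0,0,0]]'

```text
time_s: 10.35
ee_pos: [0.5478, 0.2066, 0.3317]
tcp_rot: [0.589, -0.391, 0.391, -0.589]
contact_force: [-0.3, -0.4, -1.8]
width: 0.0095
```

jog_arm --delta_pos '[[0,0.015,0],[0,0.03,0],[0,0.05,0],[0,0.07,0],[0,0.09,0],[0,0.105,0],[0,0.12,0],[0,0.125,0],[0,0.125,0]]' --dr '[[0,0,0],[0,0,0],[0,0,0],[0,0,0],[0,0,0],[0,0,0],[0,0,0],[0,0,0],[0,0,0]]'

```text
time_s: 11.25
ee_pos: [0.5478, 0.2067, 0.3069]
tcp_rot: [0.589, -0.391, 0.391, -0.589]
contact_force: [0.3, -0.0, -2.0]
width: 0.01
```

```bash
cat > look.py <<'E'
import sys
from h import *
from plant import ctrl
n=sys.argv[1];d=dict(np.load('pics/%s.npz'%n))
a=cv2.resize(d['color'][90:310,220:420,::-1],None,fx=2.7,fy=2.7,interpolation=cv2.INTER_CUBIC)
im=ctrl.get_image('scene');np.savez('pics/s_%s.npz'%n,**im);c=im['color'][120:270,370:490,::-1]
b=cv2.resize(c,None,fx=2.1,fy=2.1,interpolation=cv2.INTER_CUBIC)
H=np.zeros((600,800,3),np.uint8);H[:a.shape[0],:a.shape[1]]=a;H[:b.shape[0],545:545+b.shape[1]]=b
cv2.imwrite('pics/c_%s.png'%n,H)
E
python3 st.py; python3 wr.py w6; python3 meas.py w6; python3 look.py w6
```

```text
t 11.25 pos [0.5478 0.2067 0.3069] F [ 0.3  -0.02 -2.  ] T [0.03 0.04 0.  ] w 0.01
jaw yaw 22.93 ydir [-2.e-04 -1.e-04 -1.e+00] q [-0.85  0.49  0.56  1.83 -0.32  0.92  0.25]
post z 0.07968813662043836 [ 122  202  193   40 7262]
post (z,x tool) ((-0.07215279340744019, -0.0011435868218541145), (0.13711325824260712, 0.029797794297337532), 0.04264688491821289)
far x edge fit slope/at0 [ 0.00046506 -0.01558928] near med 0.013004718352548543 n 31
hole [315 178  12  14  83] tool x -0.027545973586171668 -0.016989712570252613 tool z -0.0033249825071277428 0.005407829430973269 [-0.02476546  0.25690504  0.00134558] 0.008196387467383104
```

View pics/c_w6.png

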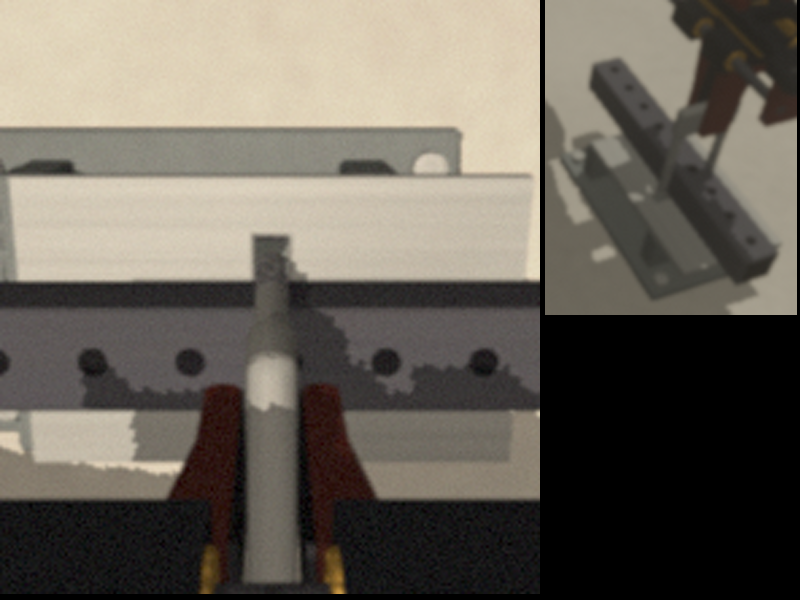

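The legs are astride the post. In the zoomed view the leg spans columns 258-288 and the slot 252-290, so they line up. Going down gently, 1 mm per row.

jog_arm --delta_pos '[[-0.003,0.005,0],[-0.003,0.01,0],[-0.003,0.015,0],[-0.003,0.02,0],[-0.003,0.025,0],[-0.003,0.03,0]]' --dr '[[0,0,0],[0,0,0],[0,0,0],[0,0,0],[0,0,0],[0,0,0]]'

```text
time_s: 11.95
ee_pos: [0.5476, 0.2072, 0.301]
tcp_rot: [-0.589, 0.391, -0.391, 0.589]
contact_force: [0.5, 0.6, -1.9]
width: 0.01
```

```bash
python3 st.py
```

```text
t 11.95 pos [0.5476 0.2072 0.301 ] F [ 0.49  0.58 -1.88] T [-0.08  0.03 -0.01] w 0.01
jaw yaw 22.94 ydir [-0.  0. -1.] q [-0.85  0.5   0.55  1.83 -0.32  0.9   0.25]
```

No contact at the plate level (expected 0.303). Continuing gently.

jog_arm --delta_pos '[[0,0.005,0],[0,0.01,0],[0,0.015,0],[0,0.02,0],[0,0.025,0],[0,0.03,0]]' --dr '[[0,0,0],[0,0,0],[0,0,0],[0,0,0],[0,0,0],[0,0,0]]'

```text
time_s: 12.55
ee_pos: [0.5476, 0.2072, 0.295]
tcp_rot: [-0.589, 0.391, -0.391, 0.589]
contact_force: [0.1, -0.4, -2.9]
width: 0.0096
```

```bash
python3 st.py; python3 wr.py w7; python3 look.py w7
```

```text
t 12.55 pos [0.5476 0.2072 0.295 ] F [ 0.14 -0.45 -2.91] T [-0.    0.08 -0.01] w 0.0096
jaw yaw 22.94 ydir [ 0.  0. -1.] q [-0.85  0.5   0.55  1.84 -0.33  0.89  0.26]
```

View pics/c_w7.png

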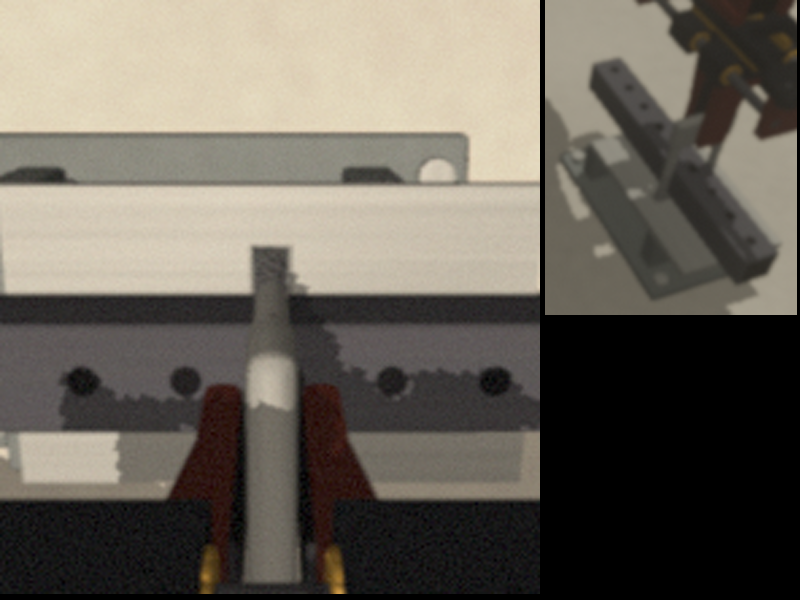

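The legs are in both slots, about 8 mm deep with no contact force. Pressing steadily.

jog_arm --delta_pos '[[0,0.006,0],[0,0.012,0],[0,0.018,0],[0,0.024,0],[0,0.03,0],[0,0.036,0],[0,0.042,0],[0,0.05,0]]' --dr '[[0,0,0],[0,0,0],[0,0,0],[0,0,0],[0,0,0],[0,0,0],[0,0,0],[0,0,0]]'

```text
time_s: 13.45
ee_pos: [0.5481, 0.2072, 0.286]
tcp_rot: [-0.589, 0.39, -0.391, 0.59]
contact_force: [-0.6, -0.5, 4.7]
width: 0.0097
```

```bash
python3 st.py
```

```text
t 13.45 pos [0.5481 0.2072 0.286 ] F [-0.62 -0.51  4.73] T [-0.13  0.13 -0.01] w 0.0097
jaw yaw 22.92 ydir [ 0.0015  0.001  -1.    ] q [-0.84  0.52  0.54  1.84 -0.34  0.87  0.26]
```

About 7 N of roller resistance, as expected. Continuing.

jog_arm --delta_pos '[[0,0.006,0],[0,0.012,0],[0,0.018,0],[0,0.024,0],[0,0.03,0],[0,0.036,0],[0,0.042,0],[0,0.05,0]]' --dr '[[0,0,0],[0,0,0],[0,0,0],[0,0,0],[0,0,0],[0,0,0],[0,0,0],[0,0,0]]'

```text
time_s: 14.25
ee_pos: [0.5476, 0.2072, 0.275]
tcp_rot: [0.589, -0.391, 0.391, -0.589]
contact_force: [0.3, 0.2, 4.9]
width: 0.0099
```

```bash
python3 st.py; python3 wr.py w8; python3 look.py w8
```

```text
t 14.25 pos [0.5476 0.2072 0.275 ] F [0.35 0.17 4.93] T [-0.03 -0.15  0.  ] w 0.0099
jaw yaw 22.94 ydir [-1.e-04 -0.e+00 -1.e+00] q [-0.84  0.53  0.53  1.85 -0.35  0.85  0.27]
```

View pics/c_w8.png

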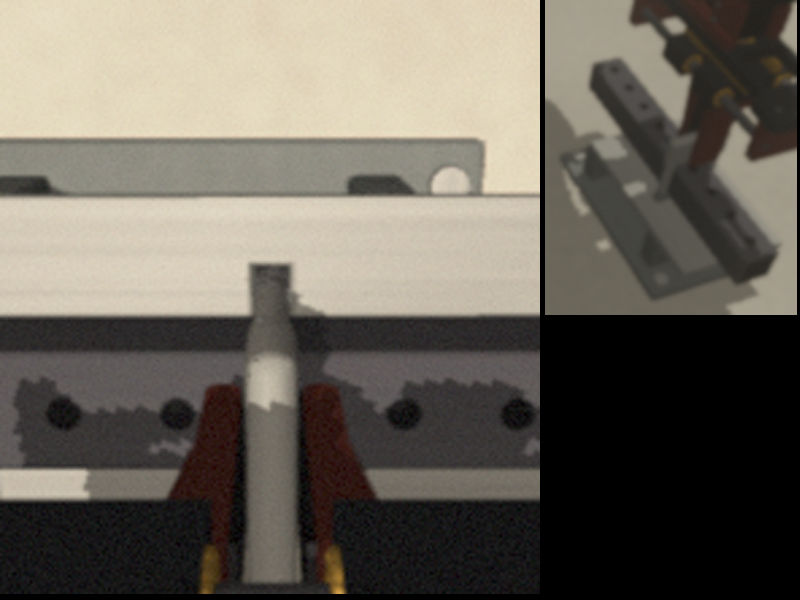

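About 8 mm to go, with no slip in the grip (bow edge still at the same row).

jog_arm --delta_pos '[[0,0.005,0],[0,0.01,0],[0,0.015,0],[0,0.02,0],[0,0.025,0],[0,0.03,0],[0,0.033,0],[0,0.036,0],[0,0.036,0]]' --dr '[[0,0,0],[0,0,0],[0,0,0],[0,0,0],[0,0,0],[0,0,0],[0,0,0],[0,0,0],[0,0,0]]'

```text
time_s: 15.25
ee_pos: [0.5475, 0.2072, 0.2676]
tcp_rot: [0.59, -0.391, 0.391, -0.589]
contact_force: [0.1, -0.9, 1.4]
width: 0.0095
```

```bash
python3 st.py
```

```text
t 15.25 pos [0.5475 0.2072 0.2676] F [ 0.13 -0.94  1.37] T [-0.1  -0.09  0.06] w 0.0095
jaw yaw 22.94 ydir [-3.e-04 -2.e-04 -1.e+00] q [-0.83  0.54  0.53  1.86 -0.35  0.84  0.28]
```

Pressing in half-millimetre steps until the force shows seating.

jog_arm --delta_pos '[[0,0.0025,0],[0,0.0025,0],[0,0.005,0],[0,0.005,0]]' --dr '[[0,0,0],[0,0,0],[0,0,0],[0,0,0]]'

```text
time_s: 15.65
ee_pos: [0.5476, 0.2072, 0.267]
tcp_rot: [0.589, -0.391, 0.391, -0.589]
contact_force: [-1.3, -0.9, 5.9]
width: 0.0094
```

```bash
python3 st.py
```

```text
t 15.65 pos [0.5476 0.2072 0.267 ] F [-1.25 -0.94  5.93] T [-0.11  0.28  0.01] w 0.0094
jaw yaw 22.93 ydir [-3.e-04  2.e-04 -1.e+00] q [-0.83  0.54  0.53  1.86 -0.36  0.84  0.28]
```

jog_arm --delta_pos '[[0,0.0025,0],[0,0.0025,0],[0,0.005,0],[0,0.005,0]]' --dr '[[0,0,0],[0,0,0],[0,0,0],[0,0,0]]'

```text
time_s: 16.05
ee_pos: [0.5476, 0.2071, 0.267]
tcp_rot: [-0.589, 0.391, -0.39, 0.59]
contact_force: [-3.9, -1.4, 13.8]
width: 0.0098
```

```bash
python3 st.py
```

```text
t 16.05 pos [0.5476 0.2071 0.267 ] F [-3.88 -1.41 13.84] T [-0.43  1.06 -0.03] w 0.0098
jaw yaw 22.93 ydir [-3.e-04  8.e-04 -1.e+00] q [-0.83  0.54  0.53  1.86 -0.36  0.84  0.28]
```

The TCP has stopped at 0.267, the predicted home height, while force rises, which is what seating looks like. A last half-millimetre to confirm, plus a check of the bow height.

jog_arm --delta_pos '[[0,0.0025,0],[0,0.0025,0],[0,0.0025,0]]' --dr '[[0,0,0],[0,0,0],[0,0,0]]'

```text
time_s: 16.35
ee_pos: [0.5476, 0.207, 0.2669]
tcp_rot: [-0.589, 0.391, -0.39, 0.59]
contact_force: [-6.5, -2.2, 19.8]
width: 0.0095
```

```bash
python3 st.py; python3 wr.py w9; python3 look.py w9; python3 - <<'E'
from h import *
d=dict(np.load('pics/w9.npz'));P=cloud(d,d);M=R.from_quat(d['tcp_rot']).as_matrix();Q=(P-d['ee_pos'])@M
for v in (226,229,292,298,304):
    k=(abs(Q[v,:,2])<.004)&(Q[v,:,1]<.2)&(Q[v,:,1]>.14);print(v,np.median(Q[v][k],0).round(4),np.median(P[v][k][:,2]).round(4))
E
```

```text
t 16.35 pos [0.5476 0.207  0.2669] F [-6.51 -2.16 19.82] T [-0.53  1.44 -0.  ] w 0.0095
jaw yaw 22.93 ydir [-3.0e-04  1.1e-03 -1.0e+00] q [-0.83  0.54  0.53  1.86 -0.36  0.84  0.28]
226 [-0.0246  0.1603 -0.    ] 0.1066
229 [-0.0233  0.1596 -0.    ] 0.1073
292 [ 1.170e-02  1.597e-01 -1.000e-04] 0.1072
298 [ 1.520e-02  1.596e-01 -1.000e-04] 0.1073
304 [ 1.890e-02  1.597e-01 -1.000e-04] 0.1072
```

View pics/c_w9.png

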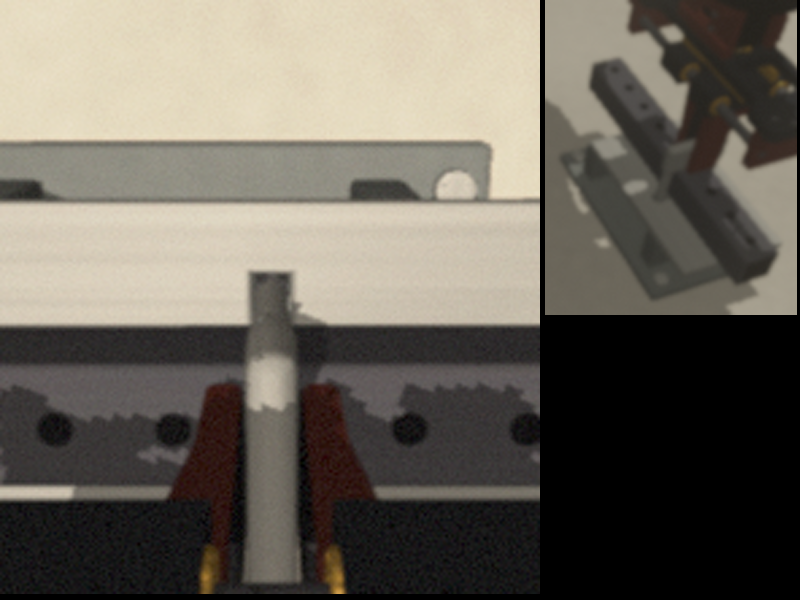

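Seated: the force rises to 20 N with no further travel, and the bow top reads ~0.1072 (home 0.108). Easing the press off, then opening.

jog_arm --delta_pos '[[0,-0.0025,0],[0,-0.005,0],[0,-0.006,0]]' --dr '[[0,0,0],[0,0,0],[0,0,0]]'

```text
time_s: 16.75
ee_pos: [0.5476, 0.2071, 0.267]
tcp_rot: [-0.589, 0.391, -0.391, 0.59]
contact_force: [-1.5, -0.5, 5.8]
width: 0.0099
```

jog_arm --delta_pos '[[0,0,0],[0,0,0],[0,0,0],[0,0,0],[0,0,0],[0,0,0]]' --dr '[[0,0,0],[0,0,0],[0,0,0],[0,0,0],[0,0,0],[0,0,0]]' --claw 0.6

```text
time_s: 17.35
ee_pos: [0.5476, 0.2072, 0.2665]
tcp_rot: [0.589, -0.391, 0.391, -0.589]
contact_force: [-0.5, -0.3, -0.1]
width: 0.0517
```

```bash
python3 st.py
```

```text
t 17.35 pos [0.5476 0.2072 0.2665] F [-0.47 -0.32 -0.14] T [-0.04  0.05  0.03] w 0.0517
jaw yaw 22.94 ydir [-1.e-04 -1.e-04 -1.e+00] q [-0.83  0.54  0.53  1.86 -0.36  0.84  0.28]
```

Released cleanly. Retreating straight up, then aside so the top camera can see.

jog_arm --delta_pos '[[0,-0.03,0],[0,-0.08,0],[0,-0.15,0],[0,-0.25,0],[0,-0.37,0],[0,-0.5,0],[0,-0.63,0],[0,-0.75,0],[0,-0.8,0],[0,-0.8,0]]' --dr '[[0,0,0],[0,0,0],[0,0,0],[0,0,0],[0,0,0],[0,0,0],[0,0,0],[0,0,0],[0,0,0],[0,0,0]]'

```text
time_s: 18.35
ee_pos: [0.5479, 0.2071, 0.4285]
tcp_rot: [-0.588, 0.39, -0.391, 0.591]
contact_force: [0.5, 0.3, -0.6]
width: 0.0528
```

jog_arm --delta_pos '[[-0.1,0,-0.1],[-0.25,0,-0.25],[-0.4,0,-0.4],[-0.55,0,-0.5],[-0.7,0,-0.5],[-0.85,0,-0.5],[-0.95,0,-0.5],[-1,0,-0.5],[-1,0,-0.5],[-1,0,-0.5]]' --dr '[[0,0,0],[0,0,0],[0,0,0],[0,0,0],[0,0,0],[0,0,0],[0,0,0],[0,0,0],[0,0,0],[0,0,0]]'

```text
time_s: 19.35
ee_pos: [0.378, 0.3515, 0.4261]
tcp_rot: [0.59, -0.391, 0.391, -0.589]
contact_force: [0.4, -0.0, 0.3]
width: 0.0528
```

```bash
python3 st.py; python3 - <<'E'
from h import *
from plant import ctrl
im=ctrl.get_image('top');np.savez('pics/top9.npz',**im);s=ctrl.get_image('scene')
P=cloud(im);z=P[...,2]
for nm,lo,hi,b in(('clamp',.09,.12,(185,115,275,255)),('small',.09,.12,(360,185,430,250))):
    m=(z>lo)&(z<hi);k=np.zeros_like(m);k[b[1]:b[3],b[0]:b[2]]=True;m&=k
    q=P[m];print(nm,len(q));
    if len(q)>5:
        t=q[q[:,2]>np.percentile(q[:,2],60)-.003];print(cv2.minAreaRect(t[:,:2].astype(np.float32)),np.median(t[:,2]))
a=cv2.resize(im['color'][115:255,185:275,::-1],None,fx=4,fy=4,interpolation=cv2.INTER_CUBIC)
b=cv2.resize(s['color'][120:270,140:490,::-1],(440,188))
c=cv2.resize(im['color'][::1,:,::-1],(440,275))
H=np.zeros((570,800,3),np.uint8);H[:560,:360]=a;H[:188,360:]=b;H[200:475,360:]=c
cv2.imwrite('pics/end.png',H)
E
```

```text
t 19.35 pos [0.378  0.3515 0.4261] F [ 0.37 -0.02  0.34] T [-0.06  0.    0.01] w 0.0528
jaw yaw 22.88 ydir [-2.0e-04 -1.2e-03 -1.0e+00] q [-1.29  0.21  0.53  1.86 -0.12  1.1  -0.32]
clamp 223
((0.5483657717704773, 0.20437391102313995), (0.010733229108154774, 0.05271243676543236), 24.134124755859375) 0.10668199535431466
small 124
((0.5189630389213562, -0.13677380979061127), (0.009184379130601883, 0.03413650020956993), 3.609309673309326) 0.10346544052865159
```

View pics/end.png

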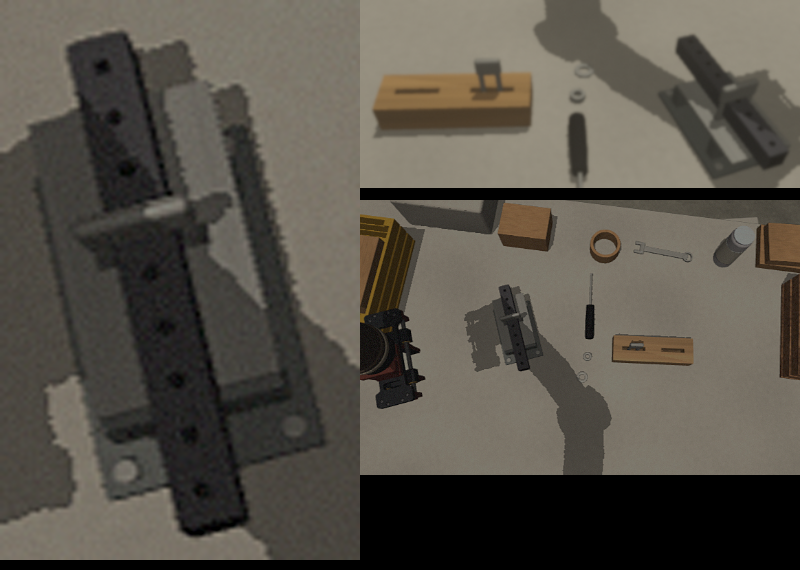

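```bash
python3 - <<'E'
from h import *
for f,boxes in(('top9',((185,115,275,255),(360,185,430,250))),('top0',((435,190,490,230),(360,185,430,250)))):
    im=dict(np.load('pics/%s.npz'%f));z=cloud(im)[...,2]
    for b in boxes:
        k=z[b[1]:b[3],b[0]:b[2]];k=k[(k>.09)&(k<.12)];print(f,np.percentile(k,[40,50,60,70,80,90,97]).round(4))
    k=z[115:255,185:275];k=k[(k>.076)&(k<.084)];print('post',np.median(k))
E
```

```text
top9 [0.1047 0.1056 0.1061 0.107  0.1077 0.1085 0.1097]
top9 [0.1021 0.1028 0.1034 0.1039 0.1043 0.1051 0.1064]
post 0.07984829119379255
top0 [0.102  0.1029 0.1035 0.1042 0.1047 0.1054 0.1061]
top0 [0.102  0.1025 0.1032 0.104  0.1044 0.1052 0.1061]
post 0.07980406175092353
```

```bash
python3 - <<'E'
from plant import ctrl
print(ctrl.finish_job())
E
```

```text
the job is handed in; nothing more can be done
None
```

I took the wide U-clamp from the rack and lowered it astride the post. Both legs went through the plate slots, about 20.5 mm along the bracket's +x from the post's middle, with no contact on the plate. I pressed it home, let go, backed the arm clear and handed the job in at about 19.5 s.

**Seating:** the rollers resisted with about 7 N. The clamp then stopped at the predicted home height, with its underside at about 79.9 mm against 80 mm. The wrist force rose to about 20 N with no further travel, and the clamp did not slip in the grip.

**Bystanders:** the last pictures show the narrow clamp still in the rack, measured within about 1 mm of where it started. By eye, the screwdriver, nut and washer are where they were.

**Checks that disagreed:**
- The top camera put the seated bow about 3.3–3.5 mm above its height in the rack, where 4.0 mm was expected. I took this as depth noise, because the arm's own readings and the hard stop showed it home. I did not press it again to confirm.
- The top camera read the seated clamp about 1.2° off the post's direction, which I also put down to noise, since the slots hold it in line.
- The wrist and top cameras differed by 1.5–3 mm before the descent. I settled that with a close-range wrist view.

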